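# Blank off a crankcase for its leak test

## Robot

A 7-joint arm with a two-finger parallel gripper is mounted at the origin on the work surface. World frame = base frame: x ahead of the robot, y to its left, z up, the work surface at z = 0. Lengths are in m, angles in rad, forces in N, time in s.
With the tool pointing down it reaches from about 0.35 to 0.9 m from the base axis. Payload 19.9 kg.
Tool frame: the origin (TCP) lies between the finger pads; the fingertips stand 19 mm ahead of it and the grasp point (between the pads) is the TCP; z points along the fingers, y is the line along which they close (so a half turn about z gives the same grasp; the last joint's range is limited). The gripper opens to 94 mm and grips with 3 to 60 N. Pads are 16 mm wide; open, the fingers measure 119 mm over their backs; the gripper's body (75 mm by 177 mm) begins 78 mm behind the grasp point.
Start: joints at [-1.173, 0.417, -0.01, 1.614, 0.005, 1.111, -0.053], TCP at [0.266, 0.566, 0.224] pointing down, gripper open.
Joint ranges: [-2.81, 2.81], [-0.39, 2.02], [-1.27, 1.25], [0.06, 2.57], [-1.19, 4.33], [0.19, 2], [-2.82, 2.82]. Speed limits (rad/s): [1.89, 1.89, 2.39, 2.39, 3.01, 3.01, 3.01].

## Interface

Orientations are given as a 3x3 rotation matrix whose columns are the frame's x, y, z axes.
In Python, from rig import robot gives the robot as it stands. Calls block until the motion is done:
- robot.move_ptp(position, orientation): joint-space move of the TCP to a pose.
- robot.move_linear(position, velocity=0.15, frame=None, threshold=None): straight line of the TCP; frame=None keeps the orientation; velocity is the mean speed in m/s. With threshold (N) it stops when the force on the tool has changed by that much, and returns True; else False.
- robot.goto_joints(angles): joint-space move.
- robot.gripper_to(opening): finger opening in m; the grip force is fixed at half the most; returns when the fingers have stopped.
- robot.pause(seconds).
- robot.ik(position, orientation): joint angles nearest the present ones, or None.
- robot.get_state(): the state.
- robot.grab_frame(name): name is "scene" or "side" or "wrist"; returns the picture (480x640x3 uint8, red, green, blue); there is no depth.
- robot.camera_info(name): a dict with "fx", "fy", "cx", "cy" (pixels), "rvec" (rotation vector, rad) and "tvec" (3), from world to camera coordinates, as OpenCV has them. Camera axes: x right, y down, z forward; pixel columns grow to the right and rows downward; lengths in m; the calibration is good to about 2 mm. A picture is of the moment at which its call begins: read the wrist's pose just before it. camera_info takes no time and is no camera call; for the wrist camera it gives the pose at the moment of the call.
A pose or a line that the arm cannot do raises robot.PlanningError and nothing moves.
- robot.sign_off(): hands the job in; it is judged then, once.
The state is a dict: "time": time; "qpos": joint angles; "joint_vel": joint speeds; "effort": joint torques, N m; "ee_pos": TCP position; "tool_rot": TCP orientation; "force": force on the tool from outside, world axes, zero at the start; "moment": the same for the moment, N m; "opening": finger opening in m; "grasp_force": force on a finger pad.
Only numpy, scipy, OpenCV 4.12 (cv2) and the standard library are available. Lean on these libraries where they do the work, as an engineer would, in place of code of your own. Each camera call takes 0.05 s, during which the arm holds its last target. There are 200 camera calls.

## Task

Get the crankcase ready for its leak test: first close the vent cock by swinging its lever a quarter turn to its closed stop, square across the pipe. Then take the bayonet plug (the one with the wing grip and two lugs) from the wooden stand, push it down into the filler neck against the spring, twist it a quarter turn clockwise to its stop, and keep holding it there, fully turned and with its disc pressed flush on the neck: it springs back if let go, so finish while still gripping and holding it home. Leave the other things on the bench where they are.

Things in the scene. Friction and masses are not known exactly. Their poses are not given: they have to be found in the camera images.
- neck (a point): centre of the rim (top) of the square 56 mm aluminium filler neck on the fixed grey crankcase; rim 150 mm above the bench, 45 mm above the case's 200 x 170 mm top. x axis along the keyhole's slot, z up. Keyhole: 25 mm square opening plus a slot 42 mm long (x), 11 mm wide (y), in a lip 6 mm thick. Only a plug with its lugs along the slot goes in
- spring_push (a joint): how far the spring carrier under the keyhole is pressed (m): 0 at rest, 12 mm under the rim, where the plug's stem meets it with its disc still 8 mm above the rim; 0.008 with the disc flush on the rim. Takes about 4 N rising to 9 N. Once the disc is within 4 mm of the rim the lugs are under the lip and the plug can turn
- spring_turn (a joint): how far the plug's lugs have turned the spring carrier in the neck: 0 at rest, 1.57 rad with the plug a full quarter turn clockwise (from above) at its hard stop, against a spring of 0.04 rising to 0.12 N m plus friction. Counter-clockwise is blocked. Let go, the plug turns back and rises 8 mm
- plug_mid (a point): the bayonet plug, bare aluminium, about 0.2 kg, loose, upright in one of the stand's two holes: point on its axis half-way up its wing grip, 28 mm above the underside of its disc. Wing: 48 mm long (along x), 20 mm thick (y), its top 18 mm above this point, its foot on the disc 23 mm below. z is up. x is alike both ways round. Seated flush, this point is 28 mm above neck
- plug: the same plug; origin on its axis at the underside of its disc (56 mm diameter, 5 mm thick), axes as plug_mid. Below the disc a 22 mm stem, 20 mm long, with two lugs along x, 38 mm tip to tip, 8 mm wide, from 10 to 20 mm below the disc
- stand: fixed wooden stand 215 x 85 x 32 mm with two 42 mm square through holes 60 mm either side of its centre along its x; origin under its centre. The plug and the plain bung hang in them by their discs, on the top face; either may be in either hole
- cock (a joint): vent cock lever angle (rad): 0 = open (lever in line with the pipe, pointing away from the crankcase), 1.571 = closed (square across the pipe, pointing along the -x axis of neck). It grows clockwise seen from above about a vertical axis, has a hard stop at each end and stays where left (friction about 0.06 N m)
- cock_grip (a point): centre of the upright paddle grip on the steel cock lever, 118 mm above the bench, 56 mm from the pivot axis: paddle 10 mm thick, 32 mm long along the lever, top 16 mm above this point; the lever's bar under it, also 10 mm thick, reaches to 21 mm below this point. y axis along the lever towards the pivot, x across its thickness
- cock_pivot (a point): point on the cock lever's vertical pivot axis, at the height of the paddle's centre, above a brass pipe (top 45 mm below this point); 155 mm from the neck's axis on the -y side of the crankcase, 70 mm clear of its edge
- bung_mid (a point): the plain bung (round 34 mm knob, flat 56 mm disc, smooth round rubber shank, no lugs) that shares the stand with the bayonet plug; bystander. Point: on its axis, 20 mm above the underside of its disc
- wrench: combination wrench lying on the bench, bystander
- screwdriver: screwdriver lying on the bench, bystander
- hammer: hammer lying on the bench, bystander
- piston: bare piston, 60 mm diameter, 55 mm high, standing on the bench, bystander; origin under its centre
- can: steel can, 70 mm diameter, 120 mm high, bystander; origin under its centre
- jar: small clear jar, 60 mm diameter, 75 mm high, bystander; origin under its centre
There are look-alikes about, which are no part of the job. Leave any green or orange look-alike of the plug alone.

How it is judged:
On the way, in this order (a step that is already met when the one before it is completed fails the run):
1. the vent cock is closed (lever within 10 degrees of its closed stop) (value of joint cock above 1.4 rad), for 0.2 s.
2. the plug is pushed into the neck with its lugs through the slot (disc within 7 mm of the rim) (horizontal distance between plug_mid and neck below 0.005 m and z of plug_mid in the frame of neck below 0.035 m and value of joint cock above 1.4 rad), for 0.05 s.
At the end, for the whole second after the job is handed in: Through the last second the fingers hold the plug (over 2 N), upright in the neck within 5 mm of its axis, its disc within 2 mm of flush, turned clockwise with the spring carrier over 77 degrees of the quarter turn; the cock is within 10 degrees of its closed stop (value of joint cock above 1.4 rad and horizontal distance between plug_mid and neck below 0.005 m and z of plug_mid in the frame of neck below 0.0302 m and angle between plug's own z axis and vertical below 0.07 rad and value of joint spring_turn above 1.35 rad and angle between the x axis of plug_mid and the x axis of neck, either way round above 1.35 rad and contact force between the fingers and plug above 2 N and linear speed of plug below 0.02 m/s); the arm keeps its last pose, push and grip.
It fails at once if another thing on the bench (bung, wrench, screwdriver, hammer, piston, can or jar) is shifted more than 30 mm (distance of any of bung_mid, wrench, screwdriver, hammer, piston, can, jar from where it was at the start of the episode above 0.03 m).
It also fails if it takes over 64 s, if anything falls off the work surface, if the arm or the gripper's body presses on something with over 40 N, if the wrist force passes 120 N, or if a joint passes its speed limit or range.

## Working session

There is one attempt and no reset: what is moved stays moved. The work goes in short steps, each a Python script; the robot and the scene stay as the last script left them, time stands still between calls to the robot, and variables do not carry over. Pictures are saved under pics/ and viewed, at most 10 in all, crops included, and the job is handed in when it is done.

```bash
mkdir -p pics; ls
python3 - <<'E'
from rig import robot
import cv2, numpy as np
for n in ["scene","side"]:
    im=robot.grab_frame(n); cv2.imwrite(f"pics/{n}0.png",im[:,:,::-1]); c=robot.camera_info(n)
    R=cv2.Rodrigues(np.array(c["rvec"],float))[0]; print(n,c["fx"],c["cx"],c["cy"],(-R.T@np.array(c["tvec"])).round(3),R[2].round(2))
s=robot.get_state();print(s["time"],s["tool_rot"],s["opening"])
E
```

```text
pics
scene 536.3940298898666 314.40639046716063 227.83915177242088 [ 1.102 -0.637  1.252] [-0.39  0.48 -0.78]
side 435.3952189718514 324.44399144892327 237.73264497679907 [-0.138 -0.646  0.957] [ 0.53  0.55 -0.64]
0.1 [[-9.04841141e-01  4.25749216e-01 -3.38816314e-04]
 [ 4.25749334e-01  9.04840596e-01 -9.99859988e-04]
 [-1.19114850e-04 -1.04896527e-03 -9.99999443e-01]] 0.09416453553847025
```

View pics/scene0.png

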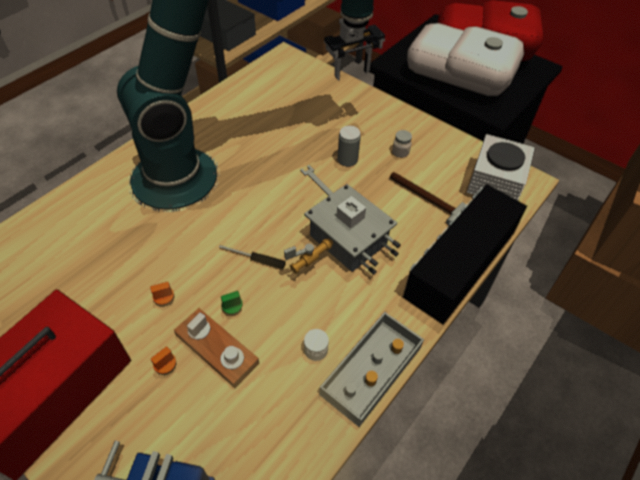

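View pics/side0.png

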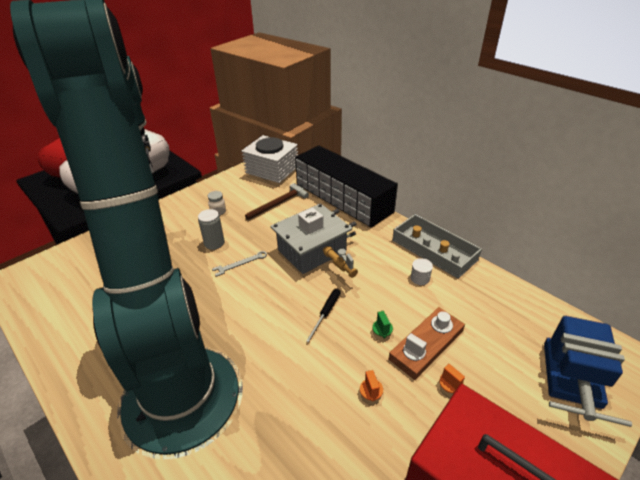

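Scene view: the stand is at about (216,346). It holds a bare wing-grip item at (198,324) and a round knob at (232,354). The green (231,302) and orange (161,293), (163,361) look-alikes are loose on the bench. The aluminium one with the wing, standing in the stand, fits the plug. The neck is at (350,208) and the cock at about (300,258). I'll confirm with one enlarged sheet.

Run:
```python
import cv2, numpy as np
a=cv2.imread("pics/scene0.png");b=cv2.imread("pics/side0.png")
def crop(i,x,y,w=100,h=75): return cv2.resize(i[y:y+h,x:x+w],(400,300),interpolation=cv2.INTER_CUBIC)
s=np.vstack([np.hstack([crop(a,170,300),crop(a,280,190)]),np.hstack([crop(b,380,305),crop(b,265,200)])])
cv2.imwrite("pics/sheet.png",s)
```

```text
(no output)
```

View pics/sheet.png

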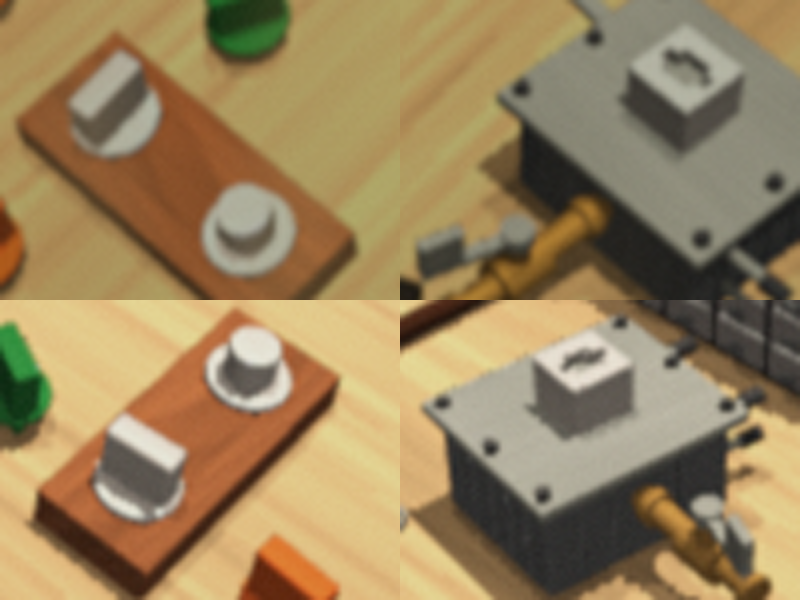

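The sheet confirms it: the plug is the bare wing-grip part in the stand hole at scene (197,321) and side (417,341). The round-knobbed bung is in the other hole. The cock lever points along the pipe to its paddle at scene (290,251), with the pivot at (309,247).

```bash
cat > h.py <<'E'
from rig import robot
import cv2, numpy as np
def ray(c,uv):
    R=cv2.Rodrigues(np.array(c["rvec"],float))[0]; o=-R.T@np.ravel(c["tvec"])
    d=R.T@np.array([(uv[0]-c["cx"])/c["fx"],(uv[1]-c["cy"])/c["fy"],1.]); return o,d
def plane(c,uv,z):
    o,d=ray(c,uv); return o+d*(z-o[2])/d[2]
def tri(c1,u1,c2,u2):
    o1,d1=ray(c1,u1);o2,d2=ray(c2,u2)
    k=np.linalg.lstsq(np.c_[d1,-d2],o2-o1,rcond=None)[0]; p,q=o1+k[0]*d1,o2+k[1]*d2
    return (p+q)/2,np.linalg.norm(p-q)
def proj(c,P):
    return cv2.projectPoints(np.array(P,float).reshape(-1,3),np.array(c["rvec"],float),np.array(c["tvec"],float),np.array([[c["fx"],0,c["cx"]],[0,c["fy"],c["cy"]],[0,0,1.]]),None)[0][:,0]
def down(a): # tool pointing down, closing axis y at world angle a
    y=np.array([np.cos(a),np.sin(a),0]);z=np.array([0,0,-1.]);return np.c_[np.cross(y,z),y,z]
E
python3 - <<'E'
from h import *
A,B=robot.camera_info("scene"),robot.camera_info("side")
np.set_printoptions(precision=4,suppress=True)
print("neck",plane(A,(351.5,208),.15),plane(B,(311,214.5),.15),tri(A,(351.5,208),B,(311,214.5)))
print("pivot",tri(A,(309.5,247),B,(342,251)))
print("pad",plane(A,(289.5,250),.134),plane(B,(350.5,257),.134),tri(A,(289.5,250),B,(350.5,257)))
for u,v in[((304.5,214),(354,255.5))]: d=plane(A,v,.105)-plane(A,u,.105);print("edgeA",d,np.linalg.norm(d),np.degrees(np.arctan2(d[1],d[0])))
p=[plane(B,q,.105) for q in((271,227),(301,254),(351,227.5))];
for d in(p[1]-p[0],p[2]-p[1]):print("edgeB",d,np.linalg.norm(d),np.degrees(np.arctan2(d[1],d[0])))
for c,e in((A,((202.75,315),(190.25,327.5))),(B,((409,335),(425.5,346)))):
    a,b=[plane(c,q,.078) for q in e];d=b-a;print("wing",(a+b)/2,np.linalg.norm(d),np.degrees(np.arctan2(d[1],d[0])))
E
```

```text
neck [0.5812 0.1617 0.15  ] [0.5832 0.1593 0.15  ] (array([0.5823, 0.1593, 0.1515]), np.float64(0.0021069697068214176))
pivot (array([0.5615, 0.0073, 0.1106]), np.float64(0.004968755777099234))
pad [ 0.5386 -0.0439  0.134 ] [ 0.54   -0.0482  0.134 ] (array([ 0.5398, -0.0465,  0.1349]), np.float64(0.003772816692244104))
edgeA [ 0.1916 -0.0237  0.    ] 0.1930475117380883 -7.063784028575154
edgeB [-0.0184 -0.1615 -0.    ] 0.1625740283995451 -96.50216872284827
edgeB [ 0.1945 -0.0187  0.    ] 0.19540587465018114 -5.504994553803241
wing [ 0.4802 -0.3233  0.078 ] 0.043155668500117754 -86.91755318367811
wing [ 0.4794 -0.3295  0.078 ] 0.0481320296042919 -87.79726141404699
```

Run:
```python
from h import *
np.set_printoptions(precision=2,suppress=True)
r=np.radians
for n,p,angs in(("cock",(.54,-.046,.118),(-26,154)),("cockend",(.509,.012,.118),(-96,84)),("plug",(.48,-.326,.06),(2.5,182.5)),("neck",(.582,.160,.185),(83.7,-96.3)),("neckT",(.582,.160,.178),(-6.3,173.7))):
    for a in angs: print(n,a,robot.ik(np.array(p),down(r(a))))
robot.move_ptp(np.array([.50,.03,.32]),down(r(-26+180) if robot.ik(np.array([.50,.03,.32]),down(r(-26))) is None else r(-26)))
c=robot.camera_info("wrist");cv2.imwrite("pics/w1.png",robot.grab_frame("wrist")[:,:,::-1]);
import pickle;pickle.dump(c,open("w1.pkl","wb"))
print(robot.get_state()["time"],robot.get_state()["qpos"],proj(c,[(.582,.16,.15),(.565,.006,.118),(.54,-.046,.134)]))
```

```text
cock -26 [-0.47  0.47  0.62  1.93 -0.36  0.85 -0.11]
cock 154 [-0.11  0.4   0.17  1.92 -0.09  0.82  2.8 ]
cockend -96 [-0.69  0.44  0.75  2.01 -0.4   0.84 -1.39]
cockend 84 [-0.37  0.36  0.34  2.   -0.16  0.8   1.53]
plug 2.5 [-0.14  0.77  0.95  1.87 -0.79  0.92  1.23]
plug 182.5 [-0.21  0.86  1.08  1.87 -0.91  1.   -1.81]
neck 83.7 [-0.46  0.42  0.18  1.71 -0.09  1.01  1.21]
neck -96.3 [-0.81  0.49  0.65  1.73 -0.34  1.04 -1.72]
neckT -6.3 [-0.67  0.46  0.46  1.73 -0.23  1.01 -0.24]
neckT 173.7 [-0.24  0.43 -0.11  1.71  0.05  1.    2.67]
2.275 [-0.68  0.12  0.62  1.81 -0.07  1.24 -0.5 ] [[341.98  32.66]
 [391.49 210.04]
 [391.41 272.4 ]]
```

View pics/w1.png

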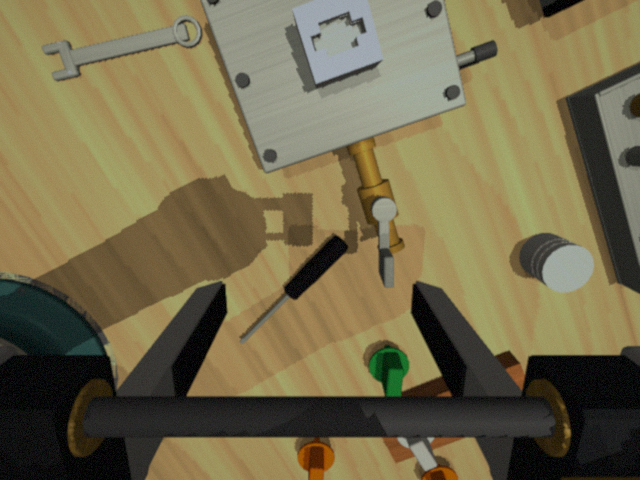

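The wrist view shows the neck rim corners at (318,86), (382,66) and (293,6), the keyhole centre at about (340,36), the cock pivot at (384,208) and the paddle top at about (389,268).

Run:
```python
from h import *
import pickle;c=pickle.load(open("w1.pkl","rb"));np.set_printoptions(precision=4,suppress=True)
f=lambda u,v,z:(lambda d:(np.linalg.norm(d),np.degrees(np.arctan2(d[1],d[0]))))(plane(c,v,z)-plane(c,u,z))
print(f((205,0),(268,170),.105),f((268,170),(465,103),.105),f((318,86),(382,66),.15),f((293,6),(318,86),.15),f((312,44),(366,27),.15))
print("neck",plane(c,(340,36),.15),(plane(c,(293,6),.15)+plane(c,(382,66),.15))/2)
pv=plane(c,(384,208),.118);pd=plane(c,(389,268),.134);d=pd-pv
print(pv,pd,np.linalg.norm(d),np.degrees(np.arctan2(d[1],d[0])))
```

```text
(np.float64(0.1520685422252769), np.float64(-97.19662610567939)) (np.float64(0.1930603946695717), np.float64(-7.453766573366464)) (np.float64(0.05252517750405842), np.float64(-9.608683454653208)) (np.float64(0.059504277436548306), np.float64(-97.31071762200833)) (np.float64(0.04315169384868573), np.float64(-9.95726927415372))
neck [0.5797 0.1586 0.15  ] [0.5784 0.1587 0.15  ]
[0.5593 0.011  0.118 ] [ 0.5397 -0.0408  0.134 ] 0.057652765041386556 -110.77563422812496
```

Run:
```python
from h import *
np.set_printoptions(precision=3,suppress=True)
pv=np.array([.5603,.0055]);P=lambda a,z:np.r_[pv+.056*np.array([np.cos(np.radians(a)),np.sin(np.radians(a))]),z]
D=lambda a:down(np.radians(a+90))
def st(t): s=robot.get_state();print(t,round(s["time"],2),s["ee_pos"],s["force"],s["moment"],s["opening"],s["grasp_force"])
robot.gripper_to(.05)
robot.move_ptp(P(-112,.19),D(-112))
st("above");print(robot.move_linear(P(-112,.118),.12,threshold=12))
robot.gripper_to(.0);st("grip")
for a in(-130,-149,-168,-186,-189):
    robot.move_linear(P(a,.118),.08,frame=D(a));st(a)
robot.pause(.25)
robot.gripper_to(.03);st("rel")
robot.move_linear(P(-189,.25),.25)
robot.move_ptp(np.array([.50,.03,.30]),down(np.radians(-26)))
c=robot.camera_info("wrist");cv2.imwrite("pics/w2.png",robot.grab_frame("wrist")[:,:,::-1])
import pickle;pickle.dump(c,open("w2.pkl","wb"));st("end")
```

```text
above 3.77 [ 0.54  -0.046  0.191] [ 0.59  -0.095  0.211] [-0.018  0.071  0.011] 0.05003120026348214 0.0
False
grip 5.22 [ 0.539 -0.046  0.118] [-3.482  0.513  4.59 ] [0.075 0.881 0.297] 0.010292432429394703 29.987202677875757
-130 5.68 [ 0.524 -0.037  0.118] [-6.965  0.529  7.065] [0.042 1.589 0.207] 0.010215413161490982 29.995949249714613
-149 6.17 [ 0.511 -0.023  0.118] [-11.784   0.873  10.075] [0.201 2.488 0.319] 0.01002167908226224 30.023500369861722
-168 6.65 [ 0.504 -0.005  0.118] [-14.822   3.435  14.707] [0.789 3.363 0.35 ] 0.00956967159468663 30.0374891795218
-186 7.12 [0.503 0.013 0.118] [-16.286   7.785  15.764] [1.688 3.636 0.31 ] 0.00988645811016238 30.01044826582074
-189 7.37 [0.503 0.015 0.118] [-15.187   4.078  15.886] [0.806 3.734 0.417] 0.00972517318179254 30.10357104241848
rel 8.14 [0.505 0.014 0.118] [ 0.098 -0.122 -0.577] [0.029 0.12  0.04 ] 0.030140968231573542 0.0
end 9.9 [0.5   0.03  0.299] [0.059 0.765 0.135] [-0.056  0.079  0.008] 0.029880653533241677 0.0
```

View pics/w2.png

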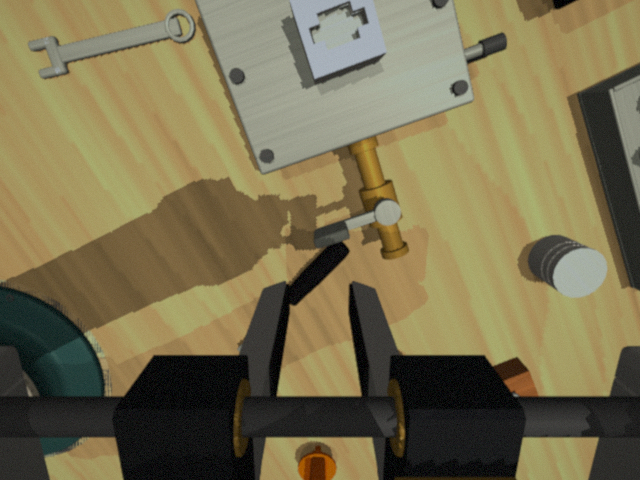

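The lever now lies roughly parallel to the case's front edge, with the pivot at (386,212) and the paddle at (333,234). I'll check the angle, then go to the plug with a wrist look from above.

Run:
```python
from h import *
import pickle;c=pickle.load(open("w2.pkl","rb"));np.set_printoptions(precision=4,suppress=True)
pv=plane(c,(386,212),.118)
for z,q in((.134,(333,234)),(.134,(331,231))):
    d=plane(c,q,z)-pv;print(pv,np.linalg.norm(d),np.degrees(np.arctan2(d[1],d[0])))
e=plane(c,(470,102),.105)-plane(c,(262,173),.105);print(np.degrees(np.arctan2(e[1],e[0])))
robot.gripper_to(.07)
robot.move_ptp(np.array([.44,-.30,.27]),down(np.radians(2.5)))
c=robot.camera_info("wrist");cv2.imwrite("pics/w3.png",robot.grab_frame("wrist")[:,:,::-1])
pickle.dump(c,open("w3.pkl","wb"));print(robot.get_state()["time"],proj(c,[(.48,-.326,.078)]))
```

```text
[0.5577 0.0105 0.118 ] 0.05346226323576124 172.4648167623937
[0.5577 0.0105 0.118 ] 0.054336755014592265 168.98549106213045
-7.647267318277297
12.0083 [[359.2639 247.7469]]
```

View pics/w3.png

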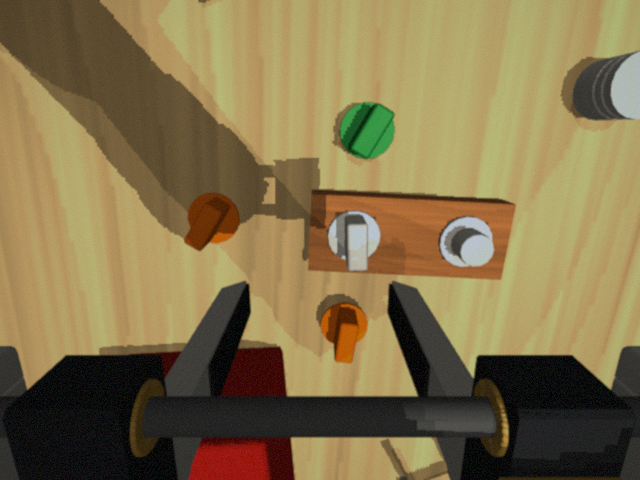

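The wrist view shows the plug's disc centred at about (355,237) and its wing top at about (357,247), running nearly vertically in the picture. The bung at (470,243) is clear of the fingers.

Run:
```python
from h import *
import pickle;c=pickle.load(open("w3.pkl","rb"));np.set_printoptions(precision=4,suppress=True)
im=cv2.imread("pics/w3.png");hsv=cv2.cvtColor(im,cv2.COLOR_BGR2HSV)
m=np.zeros(im.shape[:2],np.uint8);m[200:285,318:395]=(hsv[200:285,318:395,1]<60)*255
k=max(cv2.findContours(m,0,2)[0],key=cv2.contourArea);print(cv2.boundingRect(k))
print("disc",plane(c,(355,237),.037))
g=cv2.resize(cv2.bitwise_and(im,im,mask=m)[200:285,318:395],None,fx=6,fy=6,interpolation=2);cv2.imwrite("pics/c3.png",g)
```

```text
(328, 211, 53, 60)
disc [ 0.4796 -0.327   0.037 ]
```

View pics/c3.png

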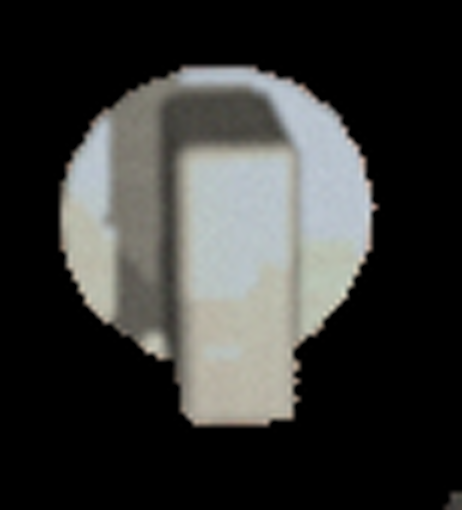

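Run:
```python
from h import *
import pickle;c=pickle.load(open("w3.pkl","rb"));np.set_printoptions(precision=4,suppress=True)
a,b=plane(c,(357.6,224.7),.078),plane(c,(357.8,269.8),.078);d=b-a
p=(a+b)/2;w=np.arctan2(d[1],d[0]);print(p,np.linalg.norm(d),np.degrees(w))
p[:2]=(p[:2]+plane(c,(355,237),.037)[:2])/2
y=w+np.pi/2
def st(t): s=robot.get_state();print(t,round(s["time"],2),s["ee_pos"],s["force"],s["moment"],s["opening"],s["grasp_force"])
robot.gripper_to(.05)
robot.move_ptp(np.r_[p[:2],.13],down(y))
print(robot.move_linear(np.r_[p[:2],.062],.1,threshold=10));st("down")
robot.gripper_to(0);st("grip")
robot.move_linear(np.r_[p[:2],.20],.2);st("lift")
Rn=down(np.radians(-7.5+90)); n=np.array([.5795,.159])
off=Rn@np.array([-.01,.04,0])
robot.move_ptp(np.r_[n-off[:2],.34],Rn)
c=robot.camera_info("wrist");cv2.imwrite("pics/w4.png",robot.grab_frame("wrist")[:,:,::-1])
pickle.dump(c,open("w4.pkl","wb"));st("look");print(proj(c,[(*n,.15)]))
```

```text
[ 0.4785 -0.326   0.078 ] 0.045376975534549904 -85.52600319857228
False
down 14.01 [ 0.4792 -0.3268  0.0624] [ 0.4294 -0.0732 -0.5032] [-0.0566  0.0621  0.0304] 0.05007860429494962 0.0
grip 14.58 [ 0.4792 -0.3265  0.0621] [0.0366 1.1983 3.8701] [0.1347 0.0818 0.039 ] 0.019903939735164015 29.999514520168304
lift 15.43 [ 0.4787 -0.3259  0.1989] [-0.4098  0.686  -2.4346] [-0.0206  0.0209 -0.0219] 0.0202320811822602 29.998455941677094
look 17.21 [0.5645 0.1194 0.3398] [ 0.2893 -0.0551 -3.0636] [-0.01   -0.0353 -0.0123] 0.019902907942787606 29.998358488082886
[[363.5352 230.8548]]
```

View pics/w4.png

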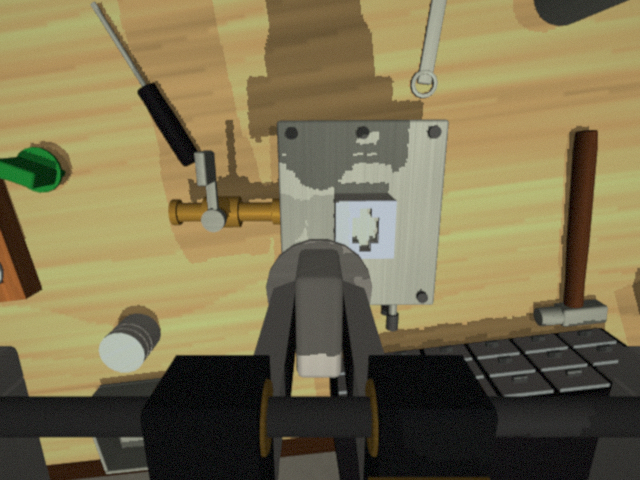

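The neck rim is visible at about (335–396, 200–259) with the keyhole near (365,229). The held plug's disc spans columns 268–372 with its top edge at row 239. I'll measure both numerically.

Run:
```python
from h import *
import pickle;c=pickle.load(open("w4.pkl","rb"));np.set_printoptions(precision=4,suppress=True)
im=cv2.imread("pics/w4.png");x0,y0,x1,y1=328,192,402,266
r=im[y0:y1,x0:x1].astype(int);blue=(r[:,:,0]-r[:,:,2]>5).astype(np.uint8)*255   # bluish rim
ks=sorted(cv2.findContours(blue,0,2)[0],key=cv2.contourArea)[-1]
rect=cv2.minAreaRect(ks);pts=cv2.boxPoints(rect)+[x0,y0];print(rect,pts)
W=np.array([plane(c,q,.15) for q in pts]);print("rim",W.mean(0),[np.linalg.norm(W[i]-W[i-1]) for i in range(4)],[np.degrees(np.arctan2(*(W[i]-W[i-1])[1::-1])) for i in range(4)])
fill=np.zeros_like(blue);cv2.drawContours(fill,[ks],-1,255,-1)
hole=cv2.morphologyEx(fill&~blue,cv2.MORPH_OPEN,np.ones((3,3)))
kh=max(cv2.findContours(hole,0,2)[0],key=cv2.contourArea);bb=cv2.boundingRect(kh);rh=cv2.minAreaRect(kh);print("hole",bb,rh,plane(c,np.add(rh[0],(x0,y0)),.15))
s=robot.get_state();R=np.array(s["tool_rot"]);P=np.array(s["ee_pos"])
t=np.linspace(0,6.283,181)
for dx in(-.003,0,.003):
    q=P+np.c_[dx+.028*np.cos(t),.028*np.sin(t),np.full_like(t,.025)]@R.T;u=proj(c,q);print(dx,u.min(0),u.max(0))
vis=im[185:305,250:410].copy();cv2.polylines(vis,[np.int32(pts-[250,185])],True,(0,0,255),1);cv2.drawContours(vis,[kh],-1,(0,255,0),1,offset=(x0-250,y0-185))
q=P+np.c_[.028*np.cos(t),.028*np.sin(t),np.full_like(t,.025)]@R.T;cv2.polylines(vis,[np.int32(proj(c,q)-[250,185])],True,(255,0,0),1)
cv2.imwrite("pics/v4.png",cv2.resize(vis,(800,600),interpolation=0))
```

```text
((37.5, 37.0), (58.0, 61.0), 90.0) [[335. 200.]
 [396. 200.]
 [396. 258.]
 [335. 258.]]
rim [0.5786 0.1609 0.15  ] [np.float64(0.056332876464200266), np.float64(0.056075858666949946), np.float64(0.05640977975726421), np.float64(0.05860233511982905)] [np.float64(173.08607978573667), np.float64(82.40788533241556), np.float64(-4.34696812481963), np.float64(-97.58272360075726)]
hole (24, 16, 27, 43) ((37.0, 37.0), (42.0, 26.0), 90.0) [0.5779 0.1605 0.15  ]
-0.003 [266.821  248.4205] [373.4443 346.1974]
0 [266.606  242.7299] [373.6798 341.3351]
0.003 [266.3892 236.9891] [373.9174 336.4331]
```

View pics/v4.png

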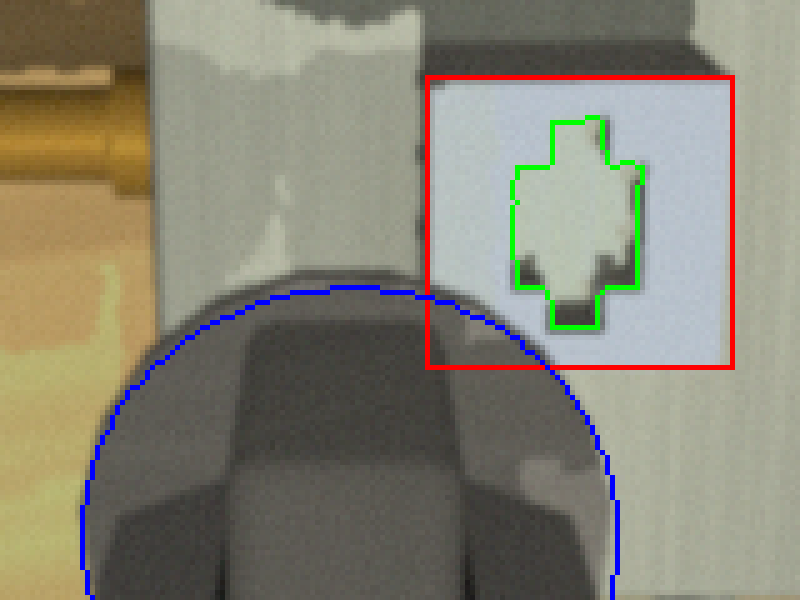

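The keyhole measures (0.578, 0.1605), and the plug sits about 1.5–2 mm towards tool +x in the hand. I'll aim the TCP at (0.5797, 0.1603) and insert with a force stop and a small search if it catches.

```bash
cat > ins.py <<'E'
from h import *
np.set_printoptions(precision=4,suppress=True)
def st(t): s=robot.get_state();print(t,round(s["time"],2),s["ee_pos"],s["force"],s["moment"],round(s["opening"],4),round(s["grasp_force"],1));return s
R=down(np.radians(82.5)); ex,ey=R[:2,0],R[:2,1]; n=np.array([.5797,.1603])
robot.move_ptp(np.r_[n,.225],R);robot.move_linear(np.r_[n,.206],.1);st("hover")
ok=False
for a,b in((0,0),(0,1.5),(0,-1.5),(1.5,0),(-1.5,0),(1.5,1.5),(1.5,-1.5),(-1.5,1.5),(-1.5,-1.5)):
    q=n+(a*ex+b*ey)/1000
    if a or b: robot.move_linear(np.r_[q,.206],.05)
    hit=robot.move_linear(np.r_[q,.190],.04,threshold=6);s=st((a,b,hit))
    if s["ee_pos"][2]<.194: ok=True;break
print("in",ok)
E
python3 ins.py
```

```text
hover 18.11 [0.5799 0.16   0.2068] [ 0.6249 -0.3484 -1.2897] [ 0.0412  0.0011 -0.0033] 0.0199 30.0
(0, 0, False) 18.66 [0.5797 0.1602 0.1899] [ 0.361   0.6005 -2.5211] [ 0.1227 -0.0099  0.0286] 0.0194 30.0
in True
```

Run:
```python
from h import *
np.set_printoptions(precision=4,suppress=True)
def st(t): s=robot.get_state();print(t,round(s["time"],2),s["ee_pos"],s["force"],s["moment"],round(s["opening"],4),round(s["grasp_force"],1));return s
n=np.array([.5797,.1603])
for z in(.184,.181,.1795,.1785):
    robot.move_linear(np.r_[n,z],.04);s=st(z)
    if s["force"][2]>20: break
```

```text
0.184 18.96 [0.5801 0.1603 0.1843] [2.0901 0.6756 4.0705] [ 0.0691 -0.3382 -0.0551] 0.0197 30.0
0.181 19.21 [0.5801 0.1602 0.1814] [ 1.9138 -0.1635  5.6896] [ 0.066  -0.4736 -0.0441] 0.02 30.0
0.1795 19.46 [0.5801 0.1603 0.1801] [0.8593 0.1782 7.3516] [-0.0386 -0.1511 -0.0177] 0.0197 30.0
0.1785 19.71 [0.5802 0.1603 0.1801] [-5.9299 -0.8924 24.8131] [-0.3435  1.5987  0.0569] 0.02 30.0
```

The disc is flush: force jumps at z = 0.1801. Next I ease off slightly and twist clockwise.

Run:
```python
from h import *
np.set_printoptions(precision=4,suppress=True)
def st(t): s=robot.get_state();y=np.array(s["tool_rot"])[:,1];print(t,round(s["time"],2),s["ee_pos"],s["force"],s["moment"],round(s["opening"],4),round(s["grasp_force"],1),"yaw",round(np.degrees(np.arctan2(y[1],y[0])),1));return s
n=np.array([.5800,.1603,.1792])
for a in(70,55,40,25,10,0,-5,-8,-10):
    robot.move_linear(n,.02,frame=down(np.radians(a)));s=st(a)
    if abs(s["moment"][2])>1.5: break
```

```text
70 20.07 [0.5803 0.1602 0.1801] [-2.5084 -0.979  13.7722] [-0.2731  0.6807 -0.0447] 0.0201 30.0 yaw 70.0
55 20.48 [0.5804 0.1604 0.1801] [-2.1368  0.671  14.4316] [-0.0784  0.6057 -0.0855] 0.0197 30.0 yaw 55.0
40 20.89 [0.5805 0.1604 0.1801] [-1.2495  0.7474 13.7708] [0.0404 0.472  0.0048] 0.0196 30.0 yaw 40.0
25 21.3 [0.5803 0.1603 0.1801] [-2.3937  0.7629 15.169 ] [-0.0472  0.7523 -0.0073] 0.0198 30.0 yaw 25.0
10 21.71 [0.5801 0.1602 0.1801] [-5.0114  1.2319 16.6724] [-0.0918  1.1969 -0.0227] 0.0195 30.0 yaw 10.0
0 22.03 [0.58   0.1603 0.1801] [-6.3571 -0.0142 18.7324] [-0.1198  1.491  -0.0488] 0.0198 30.0 yaw -0.0
-5 22.28 [0.58   0.1603 0.1801] [-6.4103  0.1254 18.8568] [-0.0864  1.6635  0.0472] 0.0198 30.0 yaw -5.0
-8 22.53 [0.5799 0.1603 0.1801] [-6.5151  0.0677 18.1306] [-0.0324  1.6972  0.0648] 0.0198 30.0 yaw -8.0
-10 22.78 [0.5799 0.1603 0.1801] [-6.0706  0.4353 18.4014] [-0.0315  1.7868  0.0861] 0.0196 30.0 yaw -10.0
```

Run:
```python
from h import *
np.set_printoptions(precision=4,suppress=True)
def st(t): s=robot.get_state();print(t,round(s["time"],2),s["ee_pos"],s["force"],s["moment"],round(s["opening"],4),round(s["grasp_force"],1));return s
n=np.array([.5800,.1603,.1792])
for a in(-12,-14):
    robot.move_linear(n,.02,frame=down(np.radians(a)));s=st(a)
    if s["moment"][2]>.35: break
robot.pause(.4);st("hold")
cv2.imwrite("pics/fw.png",robot.grab_frame("wrist")[:,:,::-1])
a=robot.grab_frame("scene")[:,:,::-1];b=robot.grab_frame("side")[:,:,::-1]
f=lambda i,x,y:cv2.resize(i[y:y+100,x:x+133],(400,300),interpolation=2)
w=cv2.resize(cv2.imread("pics/fw.png"),(400,300))
cv2.imwrite("pics/fin.png",np.vstack([np.hstack([f(a,270,160),f(b,245,160)]),np.hstack([w,w*0])]))
```

```text
-12 23.03 [0.5798 0.1604 0.1801] [-7.7368  0.137  17.5877] [-0.0428  1.9541  0.5039] 0.0198 30.2
hold 23.43 [0.5798 0.1604 0.1801] [-6.9623  0.7611 18.4565] [-0.0897  1.919   0.557 ] 0.0201 30.2
```

View pics/fin.png

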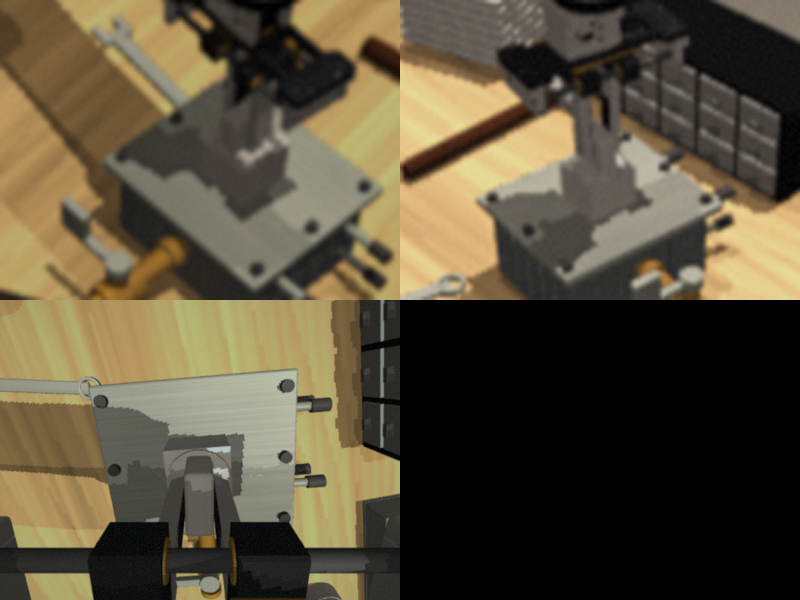

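The disc sits flush on the rim, with the wing square to its starting direction. The twist moment jumped to 0.5 N m, so the plug is at its hard stop. The cock lever is square across the pipe, so I'm handing in.

```bash
python3 -c "
from rig import robot
print(robot.sign_off())"
```

```text
the job is handed in; nothing more can be done
None
```

I closed the vent cock, then pressed the bayonet plug flush into the filler neck and turned it clockwise to its hard stop. The gripper is still holding it there, and I handed the job in at about 23 s of the 64 s limit; the hand-in returned no verdict.

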